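# Feed the cup carrier home under the filling nozzle with the push stick

### The job

Pick up the wooden push stick and use it, not the fingers, to feed the carrier with its paper cup along the guide channel, against the spring stop, until the side latch snaps out behind it; feel your way and never push with more than 20 N. Then lay the stick back flat on its dark board. Keep the cup standing in the carrier and leave everything else on the table alone.

Things in the scene. Friction and masses are not known exactly. Their poses are not given: they have to be found in the camera images.
- station: Filling station, fixed: aluminium base plate (290 by 170 mm) whose top, the channel floor, is 6 mm above the table. Origin on the table, on the channel's centre line; +x is the feeding direction. It carries the channel and a grey filling head with a post (73 mm to the -y side, 174 mm high) and a nozzle over the channel, tip 88 mm above the table.
- mouth (a point): Start of the straight channel, on its floor, 20 mm behind the station's origin (its x = -20 mm). The channel is 46 mm wide from here on; behind here the white walls flare to 96 mm wide at x = -110 mm, where the pan is open. Walls reach 22 mm above the table, the straight wall on the latch side (+y) only 14 mm.
- range (a point): Point on the channel floor at the station's x = 100 mm, mid-range of where the head with its spring buffer and latch is clamped. That differs each time and is not measured: the free rubber buffer face that ends the channel lies 15 mm before to 15 mm beyond this point, found by feel. The buffer resists with 3 N, plus 1.5 N per mm, and is solid after 6 mm (12 N).
- carrier: Grey plastic cup carrier, loose, 62 mm long, 44 wide, 14 thick, 0.1 to 0.2 kg: front (+x) a half round of radius 22 mm, rear flat. Starts in the flared pan, a little skewed. Origin at its underside; rear face at x = -30 mm, front at x = +32 mm. A collar 7 mm high on its top, centred on the origin, holds the cup.
- cup: Empty paper cup standing in the carrier's collar, 48 mm across the rim, 34 at the foot, 42 high, 15 g; origin at the centre of its underside, z axis up.
- stick: Wooden push stick, loose, 0.1 to 0.16 kg, lying on the dark board: a flat bar 190 mm long (x), 20 wide, 12 thick, with an upright grip block 44 mm long (x) and 22 wide, centred at x = -35 mm, its top 62 mm above the underside. Origin at the centre of the bar's underside; +x points to the flat pushing end at x = +95 mm, 130 mm ahead of the grip.
- board: Dark wooden board fixed on the table, 260 (x) by 110 (y) by 6 mm thick, origin at the centre of its underside; its top is where the stick belongs.
- latch (a joint): Side latch, m: 0 out, 0.009 pushed aside. A ramped steel blade sticking 7 mm into the channel from +y, 15 to 22 mm above the table. The carrier pushes it aside (2 to 8 N), it rides along its side and snaps out behind its rear once the buffer is in about 4 mm (9 N plus friction); the buffer holds the carrier against it. It may drag 2 mm. The bar clears it within 5 mm of the centre line.
- spare: a second, empty carrier of the same shape, not on the station; leave alone
- cup_a: loose empty paper cup, 48 mm across, 42 high; leave alone
- cup_b: another loose empty paper cup, 48 mm across, 42 high; leave alone
- jar: glass jar, 68 mm across, 85 high; leave alone
- cupstack: stack of paper cups, 76 mm across, 135 high; leave alone
- spoon: steel spoon lying on the table; leave alone
Things that resemble listed ones, but are neither listed nor needed, are in the scene too. Leave any pink or turquoise look-alike of the stick alone.

How it is judged:
By the outcome, as a careful person would: the job done as asked, in the order asked, and still so for the second after the job is handed in, with the robot touching nothing.
It also fails if it takes over 64 s, if anything falls off the work surface, if the arm or the gripper's body presses on something with over 40 N, if the wrist force passes 120 N, or if a joint passes its speed limit or range.

### The arm

A 7-joint arm with a two-finger parallel gripper is mounted at the origin on the work surface. World frame = base frame: x ahead of the robot, y to its left, z up, the work surface at z = 0. Lengths are in m, angles in degrees, forces in N, time in s.
With the tool pointing down it reaches from about 0.4 to 0.85 m from the base axis. Payload 4.5 kg.
Tool frame: the origin (TCP) lies midway between the tips of the shut fingers; the grasp point (between the pads) lies 19 mm behind it; z points along the fingers, y is the direction in which the jaws open and shut (so a half turn about z gives the same grasp; the last joint's range is limited). The gripper opens to 85 mm and grips with 20 to 120 N. Pads are 22 mm wide; open, the fingers measure 114 mm over their backs; the gripper's body (76 mm by 85 mm) begins 54 mm behind the grasp point. The pads swing forward as they close: fully open they stand 13 mm farther back than shut.
Start: joints at [-73.293, 39.483, -11.15, 89.685, 9.013, 51.709, -12.324], TCP at [0.159, 0.604, 0.231] pointing down, gripper open.
Joint ranges: [-172.22, 172.22], [-26.19, 119.32], [-84.43, 86.54], [7.71, 146.69], [-57.33, 237.33], [2.42, 119.75], [-152.13, 152.13]. Speed limits (degrees/s): [147.25, 147.25, 180, 180, 180, 180, 180].

### API

Orientations are given as a 3x3 rotation matrix whose columns are the frame's x, y, z axes.
In Python, from bench import bot gives the robot as it stands.
- The arm moves only by the tool play_rows, never from a script. Its argument "commands" is a list of rows, each an object with "turn": the turn, a rotation vector about the world's x, y, z in rad, a list of three; "travel": the shift along the world's x, y, z in cm, a list of three; "hand": the closure, from -1 (fully open) to 1 (shut). A call has 1 to 8 rows; each row is the pose to reach, as a shift and turn from the pose commanded when the call began; what a row does not reach only later rows make up. A row lasts 1/10 s, in which the tool goes at most 50 mm and 8.59 degrees, less where a joint would pass 70% of its speed; a pose out of reach is approached as far as the arm can. A call with a gripper value outside its range is refused whole. The fingers move at their own pace and stop on an object; "force" is the grip in N (left out, the last holds). Time passes only in rows, so rows that repeat a pose let the fingers close. It gives the time, the measured TCP pose, the force and the opening at its end, in the units of the state.
- bot.get_obs(): the state, without advancing time (a new reading comes with each control period).
- bot.read_camera(name): name is "scene" or "top"; returns the picture (400x640x3 uint8, blue, green, red); there is no depth.
- bot.get_calibration(name): a dict with "K" (3x3 intrinsics, pixels), "pose" (4x4, takes a point from camera to world coordinates). Camera axes: x right, y up, looking along -z (the intrinsics and any distortion apply to the point x, -y, -z); pixel columns grow to the right and rows downward; lengths in m; the calibration is good to about 2 mm. A picture is of the moment at which its call begins. get_calibration takes no time and is no camera call.
- bot.close_job(): hands the job in, once; it reports no verdict.
The state is a dict: "time": time; "q": joint angles; "qd": joint speeds; "effort": joint torques, N m; "eef_pos": TCP position; "tool_rot": TCP orientation; "wrist_force": force on the tool from outside, world axes, zero at the start; "wrist_torque": the same for the moment, N m; "grip_width": opening from 0.0 (shut) to 1.0 (fully open).
Only numpy, scipy, OpenCV 4.12 (cv2) and the standard library are available. Lean on these libraries where they do the work, as an engineer would, in place of code of your own. Each camera call takes 0.05 s, during which the arm holds its last target. There are 200 camera calls.

## Working session

There is one attempt and no reset: what is moved stays moved. The work goes in short steps, Python scripts to look and compute and a tool call to move; the robot and the scene stay as the last step left them, time stands still between calls to the robot, and variables do not carry over. Pictures are saved under pics/ and viewed, about 8 in all and at most 12, crops included, and the job is handed in when it is done.

Besides the shell and the picture viewer there is one more tool, called as name(argument=value, ...), one argument or row to a line, values as JSON. play_rows: Moves the arm, as the interface text tells. Its arguments: {"type":"object","properties":{"commands":{"type":"array","items":{"type":"object","properties":{"turn":{"type":"array","items":{"type":"number"}},"travel":{"type":"array","items":{"type":"number"}},"hand":{"type":"number"}}}},"force":{"type":"number"}},"required":["commands"]}

```bash
mkdir -p pics; ls
python3 - <<'E'
from bench import bot
import cv2
for n in("scene","top"):
    cv2.imwrite(f"pics/{n}0.png",bot.read_camera(n)); c=bot.get_calibration(n); print(n,c)
print(bot.get_obs())
E
```

```text
pics
scene {'K': array([[471.08303581,   0.        , 323.52106364],
       [  0.        , 471.08303581, 198.39997024],
       [  0.        ,   0.        ,   1.        ]]), 'pose': array([[ 0.76115654, -0.43779359,  0.47851593,  1.2213537 ],
       [ 0.64844983,  0.52779458, -0.54858518, -0.74277451],
       [-0.01239104,  0.72785277,  0.68562148,  0.98867532],
       [ 0.        ,  0.        ,  0.        ,  1.        ]])}
top {'K': array([[475.53676158,   0.        , 323.03482617],
       [  0.        , 475.53676158, 199.17531882],
       [  0.        ,   0.        ,   1.        ]]), 'pose': array([[-0.00788868,  0.98395903, -0.17822007,  0.3118387 ],
       [-0.99995585, -0.00685244,  0.00642919,  0.01443751],
       [ 0.00510482,  0.17826292,  0.98396965,  1.41142716],
       [ 0.        ,  0.        ,  0.        ,  1.        ]])}
{'time': 0.1, 'q': array([-73.29391164,  39.52553731, -11.14296982,  89.73866054,
         9.0130738 ,  51.70941991, -12.32365175]), 'qd': array([ 0.06544094, -0.15328081, -0.09716279, -0.21068814, -0.00705841,
        0.05016969,  0.00090042]), 'effort': array([-4.01860962e-03, -5.40610778e+01, -1.27137657e+00, -1.58986223e+01,
        9.42373183e-03,  4.42107936e-03,  1.05420960e-05]), 'eef_pos': array([0.15925183, 0.60377834, 0.23059538]), 'tool_rot': array([[-9.66975218e-01,  2.54870283e-01, -2.59535997e-04],
       [ 2.54870370e-01,  9.66973933e-01, -1.58336328e-03],
       [-1.52587704e-04, -1.59722109e-03, -9.99998713e-01]]), 'wrist_force': array([-0.31709121,  0.14479429,  0.06370231]), 'wrist_torque': array([0.01628897, 0.03170512, 0.01676972]), 'grip_width': 0.9991475683432959}
```

View pics/scene0.png

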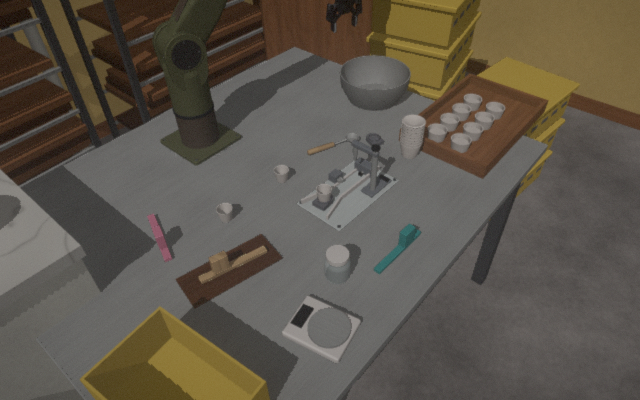

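View pics/top0.png

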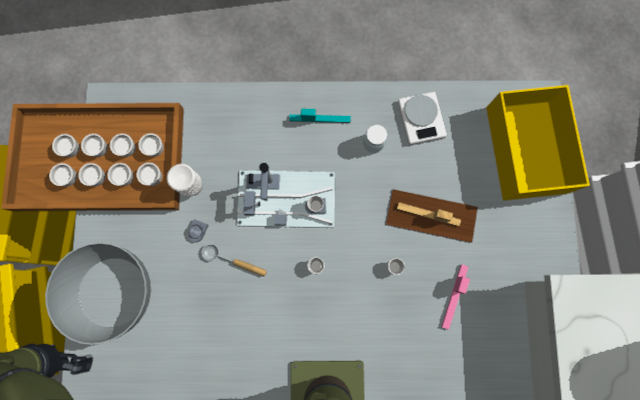

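The candidates for the stick are the wooden one on the dark board (top 428,215; scene 235,265), the teal one (top 320,118) and the pink one (top 457,296). By the description I choose the wooden one, and I'll check it in a close crop.

Run:
```python
import cv2,numpy as np
t=cv2.imread("pics/top0.png");s=cv2.imread("pics/scene0.png")
g=lambda i:np.clip(255*(i/255.)**0.6,0,255).astype('uint8')
a=cv2.resize(t[160:245,230:340],None,fx=4,fy=4,interpolation=cv2.INTER_CUBIC)
b=cv2.resize(t[180:250,380:480],None,fx=3.5,fy=3.5,interpolation=cv2.INTER_CUBIC)
c=cv2.resize(s[125:230,295:400],None,fx=2.4,fy=2.4,interpolation=cv2.INTER_CUBIC)
d=cv2.resize(s[230:310,170:290],None,fx=3,fy=3,interpolation=cv2.INTER_CUBIC)
o=np.zeros((600,800,3),'uint8')
for im,x,y in((a,0,0),(b,445,0),(c,0,345),(d,300,345)): o[y:y+im.shape[0],x:x+im.shape[1]]=g(im)
cv2.imwrite("pics/crop1.png",o)
```

```text
(no output)
```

View pics/crop1.png

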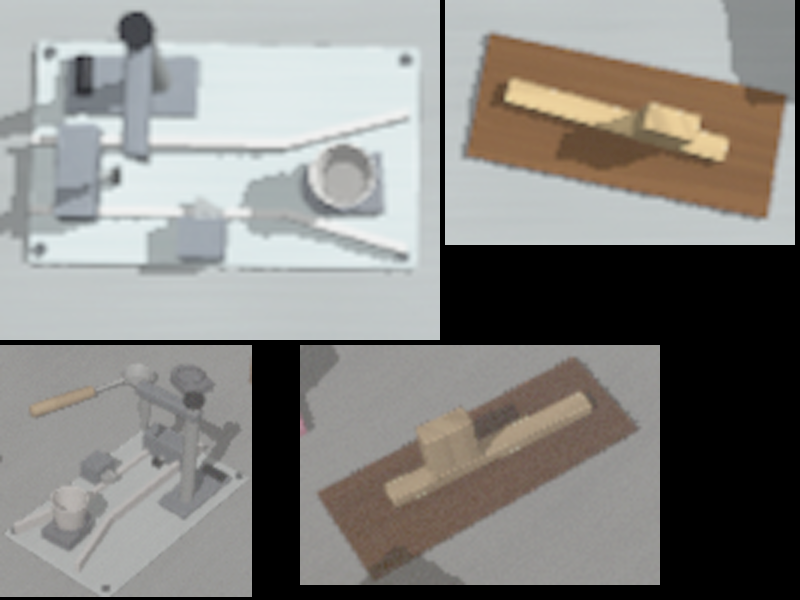

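```bash
cat > h.py <<'E'
import numpy as np
from bench import bot
C={n:bot.get_calibration(n) for n in("scene","top")}
def back(n,uv,z):
    K=C[n]["K"];P=C[n]["pose"]
    uv=np.atleast_2d(np.array(uv,float))
    d=np.c_[(uv[:,0]-K[0,2])/K[0,0],-(uv[:,1]-K[1,2])/K[1,1],-np.ones(len(uv))]@P[:3,:3].T
    o=P[:3,3];return o+d*((z-o[2])/d[:,2])[:,None]
def proj(n,p):
    K=C[n]["K"];P=C[n]["pose"];q=(np.atleast_2d(p)-P[:3,3])@P[:3,:3]
    return np.c_[K[0,0]*q[:,0]/-q[:,2]+K[0,2],K[1,1]*-q[:,1]/-q[:,2]+K[1,2]]
def ang(a,b): d=b-a;return np.degrees(np.arctan2(d[1],d[0])),np.hypot(*d[:2])
E
python3 - <<'E'
from h import *
np.set_printoptions(precision=4,suppress=True)
A=lambda l:[(230+u/4,160+v/4) for u,v in l]
B=lambda l:[(380+(u-445)/3.5,180+v/3.5) for u,v in l]
S=lambda l:[(295+u/2.4,125+(v-345)/2.4) for u,v in l]
D=lambda l:[(170+(u-300)/3,230+(v-345)/3) for u,v in l]
pl=back("top",A([(38,43),(418,50),(415,268),(27,263)]),.006);print("plate",pl[:,:2],pl.mean(0),ang(pl[1],pl[0]),ang(pl[2],pl[3]),ang(pl[0],pl[3]))
w=back("top",A([(408,118),(285,149),(405,252),(285,212)]),.022);print("walls",w[:,:2]);print(ang(w[0],w[2]),ang(w[1],w[3]))
m=(w[1]+w[3])/2;e=(w[0]+w[2])/2;print("mouth",m,"pan end",e,ang(e,m))
ps=back("scene",S([(5,532),(108,595),(245,478),(150,432)]),.006);print("plate scene",ps[:,:2],ps.mean(0))
b=back("top",B([(488,35),(786,95),(766,218),(466,157)]),.006);print("board",b.mean(0),ang(b[1],b[0]),ang(b[2],b[3]))
b2=back("scene",D([(575,357),(638,430),(375,580),(319,492)]),.006);print("board scene",b2.mean(0),ang(b2[3],b2[0]),ang(b2[2],b2[1]))
s=back("top",B([(508,79),(505,100),(727,137),(723,160)]),.018);f=(s[0]+s[1])/2;r=(s[2]+s[3])/2;print("stick",(f+r)/2,ang(r,f))
s=back("scene",D([(583,393),(592,407),(387,487),(398,505)]),.018);f=(s[0]+s[1])/2;r=(s[2]+s[3])/2;print("stick sc",(f+r)/2,ang(r,f))
g=back("top",B([(648,102),(702,115),(696,140),(640,128)]),.068);print("grip",g.mean(0),ang(g[1],g[0]))
g=back("scene",D([(418,428),(463,410),(471,421),(426,440)]),.068);print("grip sc",g.mean(0),ang(g[0],g[1]))
c=back("top",A([(383,152),(383,213)]),.020);print("carrier rear",c,ang(c[0],c[1]))
print("cup rim",back("top",A([(341,178)]),.062),back("scene",S([(70,495)]),.062))
E
```

```text
plate [[ 0.6558  0.258 ]
 [ 0.6484 -0.0302]
 [ 0.4821 -0.0259]
 [ 0.488   0.2622]] [0.5686 0.116  0.006 ] (np.float64(88.53463593261783), np.float64(0.2882624909410374)) (np.float64(88.8410966040267), np.float64(0.28820485152350483)) (np.float64(178.55485700486352), np.float64(0.16789659968240891))
walls [[ 0.5926 -0.0216]
 [ 0.5698  0.07  ]
 [ 0.4921 -0.0183]
 [ 0.5225  0.07  ]]
(np.float64(178.09808602552081), np.float64(0.10059956138529434)) (np.float64(-179.98420385285362), np.float64(0.04730520725662661))
mouth [0.5461 0.07   0.022 ] pan end [ 0.5423 -0.0199  0.022 ] (np.float64(87.60546614232986), np.float64(0.09002960103050663))
plate scene [[ 0.487  -0.0225]
 [ 0.6543 -0.0237]
 [ 0.6608  0.2551]
 [ 0.5057  0.2522]] [0.577  0.1153 0.006 ]
board [ 0.5133 -0.3192  0.006 ] (np.float64(77.94902603258646), np.float64(0.25952477396559653)) (np.float64(77.97118432154569), np.float64(0.2578926648236075))
board scene [ 0.5217 -0.318   0.006 ] (np.float64(77.33174862639282), np.float64(0.2578848647279257)) (np.float64(77.55602711924998), np.float64(0.25710060140053087))
stick [ 0.5175 -0.3076  0.018 ] (np.float64(74.18409145369125), np.float64(0.19008403031142534))
stick sc [ 0.5261 -0.3066  0.018 ] (np.float64(74.35124405576398), np.float64(0.18844598259327885))
grip [ 0.5078 -0.3417  0.068 ] (np.float64(75.77112099752759), np.float64(0.045016479430299385))
grip sc [ 0.5129 -0.3395  0.068 ] (np.float64(69.3962010744507), np.float64(0.03996495616474659))
carrier rear [[ 0.5674 -0.0028  0.02  ]
 [ 0.5215 -0.0024  0.02  ]] (np.float64(179.48968089506147), np.float64(0.045863014623665814))
cup rim [[0.5408 0.0281 0.062 ]] [[0.5457 0.0355 0.062 ]]
```

The crop shows the wooden stick with its pushing end at top (398,205) and its grip at (445,216). The carrier with the cup is in the pan at (317,205), and the channel runs toward +y. The two cameras disagree by about 8 mm in x, so I'll move above the grip and measure against the gripper.

play_rows(
  commands=[
    {"travel":[6,-7,2],"turn":[0,0,-0.1],"hand":-1},
    {"travel":[12,-14,4],"turn":[0,0,-0.2],"hand":-1},
    {"travel":[17,-19,5],"turn":[0,0,-0.3],"hand":-1},
    {"travel":[21,-23,5],"turn":[0,0,-0.4],"hand":-1},
    {"travel":[24,-27,5],"turn":[0,0,-0.5],"hand":-1},
    {"travel":[26,-31,5],"turn":[0,0,-0.6],"hand":-1},
    {"travel":[28,-35,5],"turn":[0,0,-0.7],"hand":-1},
    {"travel":[30,-39,5],"turn":[0,0,-0.8],"hand":-1},
  ],
)

```text
time: 0.9
eef_pos: [0.4089, 0.2953, 0.2784]
tool_rot: [[-0.487, 0.873, 0.0], [0.873, 0.487, 0.0], [0.0, 0.0, -1.0]]
wrist_force: [1.1, 0.1, -0.9]
grip_width: 0.999
```

play_rows(
  commands=[
    {"travel":[1,-4.5,0],"turn":[0,0,-0.1],"hand":-1},
    {"travel":[2,-9,0],"turn":[0,0,-0.2],"hand":-1},
    {"travel":[3,-13.5,0],"turn":[0,0,-0.3],"hand":-1},
    {"travel":[4,-18,0],"turn":[0,0,-0.4],"hand":-1},
    {"travel":[5,-22.5,0],"turn":[0,0,-0.5],"hand":-1},
    {"travel":[5.2,-27,0],"turn":[0,0,-0.6],"hand":-1},
    {"travel":[5.3,-31.5,0],"turn":[0,0,-0.7],"hand":-1},
    {"travel":[5.3,-36,0],"turn":[0,0,-0.788],"hand":-1},
  ],
)

```text
time: 1.7
eef_pos: [0.4607, -0.0647, 0.2782]
tool_rot: [[0.275, 0.961, -0.0], [0.961, -0.275, 0.0], [-0.0, -0.0, -1.0]]
wrist_force: [0.7, 0.1, -1.4]
grip_width: 0.998
```

play_rows(
  commands=[
    {"travel":[0,-4.5,-2],"hand":-1},
    {"travel":[0,-9,-4],"hand":-1},
    {"travel":[0,-13.5,-6],"hand":-1},
    {"travel":[0,-17,-10],"hand":-1},
    {"travel":[0,-19.5,-13],"hand":-1},
    {"travel":[0,-19.5,-15],"hand":-1},
    {"travel":[0,-19.5,-15],"hand":-1},
    {"travel":[0,-19.5,-15],"hand":-1},
  ],
)

```text
invalid input at $.commands[0]: expected keys turn, travel, hand
```

Run:
```python
from h import *
import cv2
t=bot.read_camera("top");s=bot.read_camera("scene");o=bot.get_obs()
np.set_printoptions(precision=4,suppress=True)
p=o["eef_pos"];print(o["time"],p,o["tool_rot"],proj("top",p),proj("scene",p))
# finger tips (open)
for sg in(1,-1):
    f=p+o["tool_rot"]@[0,sg*.0425,-.013];print(proj("top",f),proj("scene",f))
g=lambda i:np.clip(255*(i/255.)**0.6,0,255).astype('uint8')
b=cv2.resize(t[165:265,375:485],None,fx=3.6,fy=3.6,interpolation=cv2.INTER_CUBIC)
d=cv2.resize(s[200:310,170:280],None,fx=3.6,fy=3.6,interpolation=cv2.INTER_CUBIC)
O=np.zeros((400,800,3),'uint8');O[:b.shape[0],:b.shape[1]]=g(b);O[:d.shape[0],400:400+d.shape[1]]=g(d)
cv2.imwrite("pics/over.png",O)
```

```text
1.8 [ 0.46   -0.0702  0.2785] [[ 0.2842  0.9588 -0.    ]
 [ 0.9588 -0.2842 -0.0042]
 [-0.0041  0.0012 -1.    ]] [[355.3932 222.3143]] [[271.5713 132.2271]]
[[360.475  204.6374]] [[279.2006 136.108 ]]
[[350.9932 238.7841]] [[263.4232 120.3339]]
```

View pics/over.png

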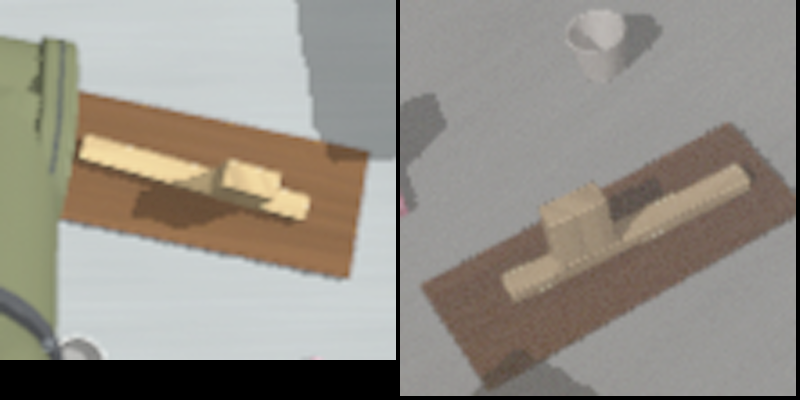

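The picture shows the arm still short of the board, because the third call was refused for want of "turn". I'll go on from here.

play_rows(
  commands=[
    {"travel":[1,-4.5,0],"turn":[0,0,0.01],"hand":-1},
    {"travel":[2,-9,-1],"turn":[0,0,0.01],"hand":-1},
    {"travel":[3.5,-13.5,-2],"turn":[0,0,0.01],"hand":-1},
    {"travel":[4.5,-17.5,-4],"turn":[0,0,0.01],"hand":-1},
    {"travel":[5.5,-21.5,-7],"turn":[0,0,0.01],"hand":-1},
    {"travel":[5.5,-25,-10],"turn":[0,0,0.01],"hand":-1},
    {"travel":[5.5,-27,-13],"turn":[0,0,0.01],"hand":-1},
    {"travel":[5.5,-27.2,-15.5],"turn":[0,0,0.01],"hand":-1},
  ],
)

```text
time: 2.6
eef_pos: [0.5144, -0.3386, 0.1213]
tool_rot: [[0.266, 0.964, -0.001], [0.964, -0.266, -0.002], [-0.002, -0.001, -1.0]]
wrist_force: [-0.6, 0.6, -1.1]
grip_width: 0.998
```

Run:
```python
from h import *
import cv2
t=bot.read_camera("top");s=bot.read_camera("scene");o=bot.get_obs()
np.set_printoptions(precision=4,suppress=True)
p=o["eef_pos"];print(o["time"],p,o["tool_rot"],proj("top",p),proj("scene",p))
for sg in(1,-1):
    f=p+o["tool_rot"]@[0,sg*.0425,-.013];q=proj("scene",f)[0];print((q-[170,190])*3.6+[400,0])
g=lambda i:np.clip(255*(i/255.)**0.6,0,255).astype('uint8')
b=cv2.resize(t[165:275,375:485],None,fx=3.6,fy=3.6,interpolation=cv2.INTER_CUBIC)
d=cv2.resize(s[190:300,170:280],None,fx=3.6,fy=3.6,interpolation=cv2.INTER_CUBIC)
O=np.zeros((400,800,3),'uint8');O[:b.shape[0],:b.shape[1]]=g(b);O[:d.shape[0],400:400+d.shape[1]]=g(d)
cv2.imwrite("pics/over2.png",O)
```

```text
2.7 [ 0.5133 -0.3336  0.1195] [[ 0.2627  0.9648 -0.0069]
 [ 0.9649 -0.2627  0.0044]
 [ 0.0025 -0.0078 -1.    ]] [[446.4692 209.9543]] [[216.6992 241.7622]]
[592.2751 213.2895]
[538.752  135.8589]
```

View pics/over2.png

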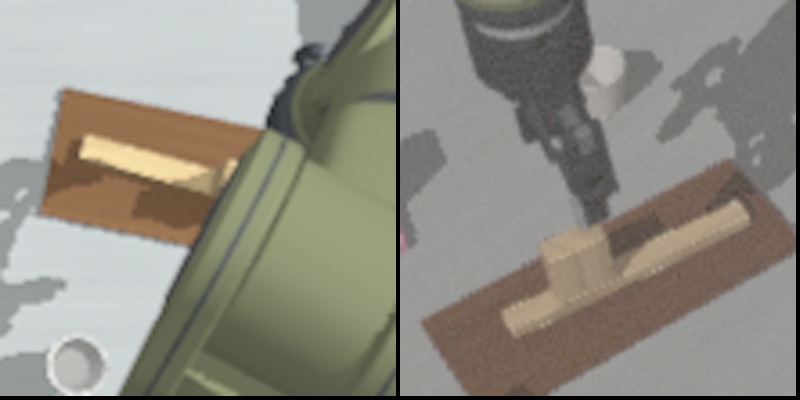

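The finger tip appears where the model predicts it (about 597,222 in the crop), allowing for finger thickness, so the scene calibration holds. The jaws straddle the grip block. I'll descend.

play_rows(
  commands=[
    {"travel":[0,-0.3,-1.5],"turn":[0,0,0.005],"hand":-1},
    {"travel":[0,-0.3,-3],"turn":[0,0,0.005],"hand":-1},
    {"travel":[0,-0.3,-4.5],"turn":[0,0,0.005],"hand":-1},
    {"travel":[0,-0.3,-6],"turn":[0,0,0.005],"hand":-1},
    {"travel":[0,-0.3,-7.5],"turn":[0,0,0.005],"hand":-1},
    {"travel":[0,-0.3,-8.5],"turn":[0,0,0.005],"hand":-1},
    {"travel":[0,-0.3,-8.5],"turn":[0,0,0.005],"hand":-1},
    {"travel":[0,-0.3,-8.5],"turn":[0,0,0.005],"hand":-1},
  ],
)

```text
time: 3.5
eef_pos: [0.516, -0.3381, 0.0383]
tool_rot: [[0.257, 0.966, 0.0], [0.966, -0.257, -0.0], [-0.0, 0.0, -1.0]]
wrist_force: [0.0, -0.9, 0.1]
grip_width: 0.997
```

play_rows(
  commands=[
    {"travel":[0,-0.2,-0.7],"turn":[0,0,-0.012],"hand":-1},
    {"travel":[0,-0.2,-1.4],"turn":[0,0,-0.012],"hand":-1},
    {"travel":[0,-0.2,-1.4],"turn":[0,0,-0.012],"hand":0},
    {"travel":[0,-0.2,-1.4],"turn":[0,0,-0.012],"hand":0.3},
    {"travel":[0,-0.2,-1.4],"turn":[0,0,-0.012],"hand":1},
    {"travel":[0,-0.2,-1.4],"turn":[0,0,-0.012],"hand":1},
    {"travel":[0,-0.2,-1.4],"turn":[0,0,-0.012],"hand":1},
    {"travel":[0,-0.2,-1.4],"turn":[0,0,-0.012],"hand":1},
  ],
  force=40,
)

```text
time: 4.3
eef_pos: [0.516, -0.34, 0.0246]
tool_rot: [[0.269, 0.963, 0.0], [0.963, -0.269, -0.0], [-0.0, 0.0, -1.0]]
wrist_force: [-0.1, 0.0, 1.1]
grip_width: 0.253
```

play_rows(
  commands=[
    {"travel":[0,0,0],"turn":[0,0,0],"hand":1},
    {"travel":[0,0,0],"turn":[0,0,0],"hand":1},
    {"travel":[0,0,0],"turn":[0,0,0],"hand":1},
  ],
  force=110,
)

```text
time: 4.6
eef_pos: [0.5162, -0.3402, 0.0248]
tool_rot: [[0.269, 0.963, 0.001], [0.963, -0.269, -0.0], [-0.0, 0.001, -1.0]]
wrist_force: [-0.9, -0.4, 4.0]
grip_width: 0.248
```

play_rows(
  commands=[
    {"travel":[0,0,1.5],"turn":[0,0,0],"hand":1},
    {"travel":[0,0,4],"turn":[0,0,0],"hand":1},
    {"travel":[0.5,2.5,6],"turn":[0,0,0.05],"hand":1},
    {"travel":[1,6,6],"turn":[0,0,0.1],"hand":1},
    {"travel":[1.6,9.5,6],"turn":[0,0,0.15],"hand":1},
    {"travel":[2.2,13,6],"turn":[0,0,0.2],"hand":1},
    {"travel":[2.8,15.5,6],"turn":[0,0,0.248],"hand":1},
    {"travel":[2.8,17,6],"turn":[0,0,0.248],"hand":1},
  ],
)

```text
time: 5.4
eef_pos: [0.5451, -0.1666, 0.0849]
tool_rot: [[0.02, 1.0, 0.001], [1.0, -0.02, 0.002], [0.002, 0.001, -1.0]]
wrist_force: [0.7, -0.5, -1.0]
grip_width: 0.248
```

play_rows(
  commands=[
    {"travel":[0,0,-1],"turn":[0,0,0],"hand":1},
    {"travel":[0,0,-2],"turn":[0,0,0],"hand":1},
    {"travel":[0,0,-3],"turn":[0,0,0],"hand":1},
    {"travel":[0,0,-3],"turn":[0,0,0],"hand":1},
    {"travel":[0,0,-3],"turn":[0,0,0],"hand":1},
  ],
)

```text
time: 5.9
eef_pos: [0.5433, -0.1712, 0.0537]
tool_rot: [[0.026, 1.0, -0.001], [1.0, -0.026, -0.0], [-0.0, -0.001, -1.0]]
wrist_force: [0.1, -0.4, -0.2]
grip_width: 0.244
```

```bash
cat > look.py <<'E'
from h import *
import cv2,sys
t=bot.read_camera("top");s=bot.read_camera("scene");o=bot.get_obs()
np.set_printoptions(precision=4,suppress=True)
print(o["time"],o["eef_pos"],o["tool_rot"],o["wrist_force"],o["grip_width"])
g=lambda i:np.clip(255*(i/255.)**0.6,0,255).astype('uint8')
a=cv2.resize(t[160:245,230:390],None,fx=5,fy=5,interpolation=cv2.INTER_CUBIC)[:300]
a=cv2.resize(t[165:240,235:395],None,fx=5,fy=5,interpolation=cv2.INTER_CUBIC)
d=cv2.resize(s[155:225,255:400],None,fx=3.2,fy=3.2,interpolation=cv2.INTER_CUBIC)
O=np.zeros((600,800,3),'uint8');O[:375]=g(a);O[376:376+d.shape[0],:d.shape[1]]=g(d)
e=cv2.resize(s[125:195,330:400],None,fx=3.2,fy=3.2,interpolation=cv2.INTER_CUBIC);O[376:600,470:694]=g(e)
cv2.imwrite("pics/"+sys.argv[1],O)
E
python3 look.py st1.png
```

```text
6.0 [ 0.544  -0.1707  0.0544] [[ 0.0251  0.9997  0.0003]
 [ 0.9997 -0.0251 -0.0004]
 [-0.0004  0.0003 -1.    ]] [-0.68   -0.5735 -0.5122] 0.24224370193305017
```

View pics/st1.png

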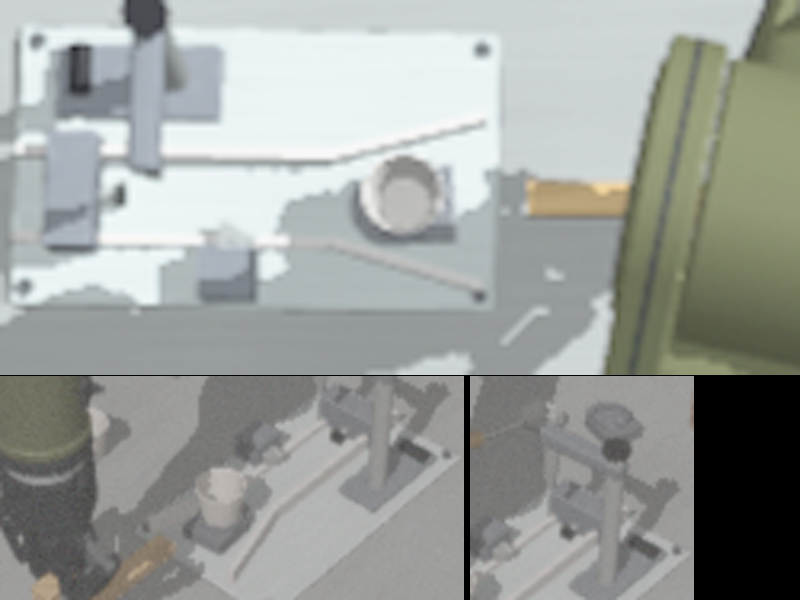

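Run:
```python
from h import *
np.set_printoptions(precision=4,suppress=True)
A=lambda l:[(235+u/5,165+v/5) for u,v in l]
S=lambda l:[(255+u/3.2,155+(v-376)/3.2) for u,v in l]
print("bar tip",back("top",A([(528,181),(528,214)]),.0477).mean(0), "model", [.544+.131*.025,-.1707+.131])
w=back("top",A([(484,122),(482,292),(333,161),(330,242)]),.022);print((w[0]+w[1])/2,(w[2]+w[3])/2)
u=back("top",A([(20,152),(130,156),(333,161)]),.022);l=back("top",A([(10,236),(180,242),(290,242)]),.014);print(u,l,ang(u[2],u[0]),ang(l[2],l[0]))
c=back("top",A([(455,165),(455,240)]),.020);print("rear",c)
cs=S([(184,527),(222,550)]);print("rear sc",back("scene",cs,.020))
print("cup",back("top",A([(402,195)]),.062))
print("bar tip sc",back("scene",S([(158,539),(174,546)]),.0477))
```

```text
bar tip [ 0.5428 -0.0454  0.0477] model [0.5472750000000001, -0.039699999999999985]
[ 0.5419 -0.0198  0.022 ] [0.5456 0.0699 0.022 ]
[[0.5766 0.2549 0.022 ]
 [0.5738 0.1896 0.022 ]
 [0.5699 0.069  0.022 ]] [[0.5274 0.2611 0.014 ]
 [0.5231 0.1601 0.014 ]
 [0.5226 0.0948 0.014 ]] (np.float64(87.92714005616331), np.float64(0.18605902534825622)) (np.float64(88.3510637304938), np.float64(0.16628808113862878))
rear [[ 0.5674 -0.0035  0.02  ]
 [ 0.5222 -0.0031  0.02  ]]
rear sc [[ 0.5307 -0.0012  0.02  ]
 [ 0.5776 -0.0018  0.02  ]]
cup [[0.5423 0.0277 0.062 ]]
bar tip sc [[ 0.5428 -0.0489  0.0477]
 [ 0.5598 -0.0464  0.0477]]
```

Top and scene estimates bracket the model tip by about ±4 mm in x, so the mean is right. The bar tip is about 2 mm to the +x side of the channel's centre line, and the tip leads the TCP by about 125 mm. I'll correct, lower and approach.

play_rows(
  commands=[
    {"travel":[-0.2,0,-0.8],"turn":[0,0,-0.004],"hand":1},
    {"travel":[-0.2,0,-1.6],"turn":[0,0,-0.004],"hand":1},
    {"travel":[-0.2,0,-2.3],"turn":[0,0,-0.004],"hand":1},
    {"travel":[-0.2,0,-2.7],"turn":[0,0,-0.004],"hand":1},
    {"travel":[-0.2,0,-2.7],"turn":[0,0,-0.004],"hand":1},
    {"travel":[-0.17,1,-2.7],"turn":[0,0,-0.004],"hand":1},
    {"travel":[-0.14,2,-2.7],"turn":[0,0,-0.004],"hand":1},
    {"travel":[-0.11,3,-2.7],"turn":[0,0,-0.004],"hand":1},
  ],
)

```text
time: 6.8
eef_pos: [0.5431, -0.1383, 0.0276]
tool_rot: [[0.027, 1.0, 0.0], [1.0, -0.027, 0.001], [0.001, 0.0, -1.0]]
wrist_force: [0.1, -0.5, -1.0]
grip_width: 0.243
```

play_rows(
  commands=[
    {"travel":[0.01,0.25,0],"turn":[0,0,0],"hand":1},
    {"travel":[0.015,0.5,0],"turn":[0,0,0],"hand":1},
    {"travel":[0.02,0.75,0],"turn":[0,0,0],"hand":1},
    {"travel":[0.03,1.0,0],"turn":[0,0,0],"hand":1},
    {"travel":[0.04,1.25,0],"turn":[0,0,0],"hand":1},
    {"travel":[0.045,1.5,0],"turn":[0,0,0],"hand":1},
    {"travel":[0.05,1.75,0],"turn":[0,0,0],"hand":1},
    {"travel":[0.06,2.0,0],"turn":[0,0,0],"hand":1},
  ],
)

```text
time: 7.6
eef_pos: [0.5434, -0.1202, 0.0274]
tool_rot: [[0.028, 1.0, 0.0], [1.0, -0.028, -0.0], [-0.0, 0.0, -1.0]]
wrist_force: [-0.0, -2.2, 0.2]
grip_width: 0.248
```

play_rows(
  commands=[
    {"travel":[0.01,0.35,0],"turn":[0,0,0],"hand":1},
    {"travel":[0.02,0.7,0],"turn":[0,0,0],"hand":1},
    {"travel":[0.03,1.05,0],"turn":[0,0,0],"hand":1},
    {"travel":[0.04,1.4,0],"turn":[0,0,0],"hand":1},
    {"travel":[0.05,1.75,0],"turn":[0,0,0],"hand":1},
    {"travel":[0.06,2.1,0],"turn":[0,0,0],"hand":1},
    {"travel":[0.07,2.45,0],"turn":[0,0,0],"hand":1},
    {"travel":[0.08,2.8,0],"turn":[0,0,0],"hand":1},
  ],
)

```text
time: 8.4
eef_pos: [0.5444, -0.0918, 0.0274]
tool_rot: [[0.028, 1.0, 0.0], [1.0, -0.028, -0.0], [-0.0, 0.0, -1.0]]
wrist_force: [1.1, -1.8, -0.8]
grip_width: 0.248
```

play_rows(
  commands=[
    {"travel":[0.01,0.35,0],"turn":[0,0,0],"hand":1},
    {"travel":[0.02,0.7,0],"turn":[0,0,0],"hand":1},
    {"travel":[0.03,1.05,0],"turn":[0,0,0],"hand":1},
    {"travel":[0.04,1.4,0],"turn":[0,0,0],"hand":1},
  ],
)

```text
time: 8.8
eef_pos: [0.5447, -0.0777, 0.0274]
tool_rot: [[0.028, 1.0, 0.0], [1.0, -0.028, -0.0], [-0.0, 0.0, -1.0]]
wrist_force: [0.7, -2.0, -1.1]
grip_width: 0.245
```

```bash
python3 look.py st2.png
```

```text
8.9 [ 0.5447 -0.0768  0.0273] [[ 0.0268  0.9996 -0.0001]
 [ 0.9996 -0.0268  0.0009]
 [ 0.0009 -0.0001 -1.    ]] [-0.6673 -0.7078 -1.1556] 0.24363229679687112
```

View pics/st2.png

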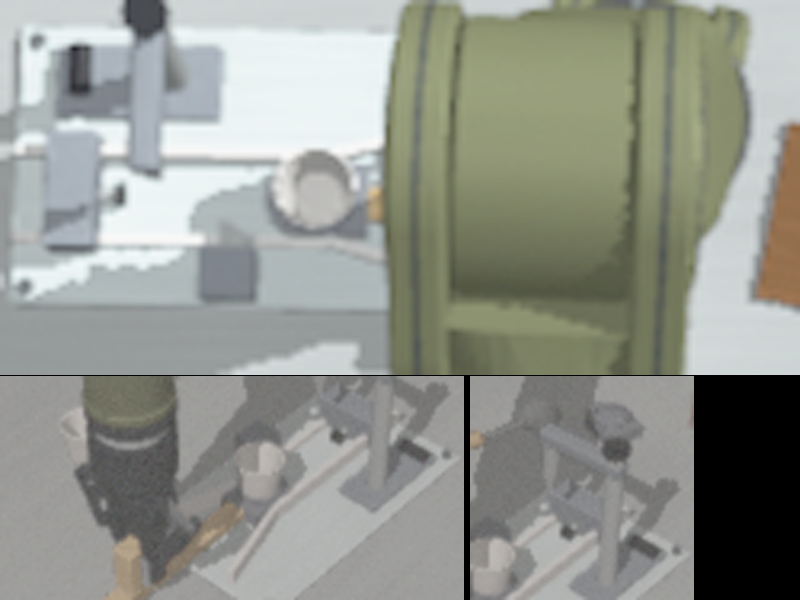

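The carrier is in the channel mouth with the cup upright and the bar square behind it. The latch comes next, so I'll slow down.

play_rows(
  commands=[
    {"travel":[0.01,0.25,0],"turn":[0,0,0],"hand":1},
    {"travel":[0.015,0.5,0],"turn":[0,0,0],"hand":1},
    {"travel":[0.02,0.75,0],"turn":[0,0,0],"hand":1},
    {"travel":[0.03,1.0,0],"turn":[0,0,0],"hand":1},
    {"travel":[0.04,1.2,0],"turn":[0,0,0],"hand":1},
    {"travel":[0.045,1.4,0],"turn":[0,0,0],"hand":1},
    {"travel":[0.05,1.6,0],"turn":[0,0,0],"hand":1},
    {"travel":[0.055,1.8,0],"turn":[0,0,0],"hand":1},
  ],
)

```text
time: 9.7
eef_pos: [0.5452, -0.0598, 0.0274]
tool_rot: [[0.028, 1.0, -0.0], [1.0, -0.028, -0.0], [-0.0, -0.0, -1.0]]
wrist_force: [-0.1, -1.7, -0.7]
grip_width: 0.238
```

play_rows(
  commands=[
    {"travel":[0.01,0.2,0],"turn":[0,0,0],"hand":1},
    {"travel":[0.015,0.4,0],"turn":[0,0,0],"hand":1},
    {"travel":[0.02,0.6,0],"turn":[0,0,0],"hand":1},
    {"travel":[0.025,0.8,0],"turn":[0,0,0],"hand":1},
    {"travel":[0.03,1.0,0],"turn":[0,0,0],"hand":1},
    {"travel":[0.035,1.2,0],"turn":[0,0,0],"hand":1},
    {"travel":[0.04,1.4,0],"turn":[0,0,0],"hand":1},
    {"travel":[0.045,1.6,0],"turn":[0,0,0],"hand":1},
  ],
)

```text
time: 10.5
eef_pos: [0.5465, -0.0462, 0.0278]
tool_rot: [[0.031, 1.0, 0.002], [1.0, -0.031, -0.003], [-0.003, 0.002, -1.0]]
wrist_force: [1.2, -5.8, 0.3]
grip_width: 0.242
```

play_rows(
  commands=[
    {"travel":[0.01,0.2,0],"turn":[0,0,0],"hand":1},
    {"travel":[0.015,0.4,0],"turn":[0,0,0],"hand":1},
    {"travel":[0.02,0.6,0],"turn":[0,0,0],"hand":1},
    {"travel":[0.025,0.8,0],"turn":[0,0,0],"hand":1},
    {"travel":[0.03,1.0,0],"turn":[0,0,0],"hand":1},
  ],
)

```text
time: 11.0
eef_pos: [0.5467, -0.0359, 0.0277]
tool_rot: [[0.03, 1.0, 0.002], [1.0, -0.03, -0.002], [-0.002, 0.002, -1.0]]
wrist_force: [1.0, -4.3, -0.1]
grip_width: 0.247
```

play_rows(
  commands=[
    {"travel":[0.005,0.15,0],"turn":[0,0,0],"hand":1},
    {"travel":[0.01,0.3,0],"turn":[0,0,0],"hand":1},
    {"travel":[0.015,0.45,0],"turn":[0,0,0],"hand":1},
    {"travel":[0.02,0.6,0],"turn":[0,0,0],"hand":1},
    {"travel":[0.02,0.75,0],"turn":[0,0,0],"hand":1},
    {"travel":[0.025,0.9,0],"turn":[0,0,0],"hand":1},
    {"travel":[0.03,1.05,0],"turn":[0,0,0],"hand":1},
    {"travel":[0.035,1.2,0],"turn":[0,0,0],"hand":1},
  ],
)

```text
time: 11.8
eef_pos: [0.5471, -0.0224, 0.0275]
tool_rot: [[0.029, 1.0, 0.002], [1.0, -0.029, -0.001], [-0.001, 0.002, -1.0]]
wrist_force: [2.2, -3.7, 0.5]
grip_width: 0.246
```

play_rows(
  commands=[
    {"travel":[0.0,0.1,0],"turn":[0,0,0],"hand":1},
    {"travel":[0.01,0.2,0],"turn":[0,0,0],"hand":1},
    {"travel":[0.01,0.3,0],"turn":[0,0,0],"hand":1},
    {"travel":[0.01,0.4,0],"turn":[0,0,0],"hand":1},
    {"travel":[0.015,0.5,0],"turn":[0,0,0],"hand":1},
    {"travel":[0.02,0.6,0],"turn":[0,0,0],"hand":1},
  ],
)

```text
time: 12.4
eef_pos: [0.5466, -0.0158, 0.0274]
tool_rot: [[0.028, 1.0, 0.0], [1.0, -0.028, 0.0], [0.0, 0.0, -1.0]]
wrist_force: [2.3, -3.7, -0.3]
grip_width: 0.241
```

play_rows(
  commands=[
    {"travel":[0.0,0.1,0],"turn":[0,0,0],"hand":1},
    {"travel":[0.01,0.2,0],"turn":[0,0,0],"hand":1},
    {"travel":[0.01,0.3,0],"turn":[0,0,0],"hand":1},
    {"travel":[0.01,0.4,0],"turn":[0,0,0],"hand":1},
  ],
)

```text
time: 12.8
eef_pos: [0.5465, -0.0119, 0.0274]
tool_rot: [[0.028, 1.0, -0.0], [1.0, -0.028, -0.0], [-0.0, -0.0, -1.0]]
wrist_force: [2.1, -3.7, -0.6]
grip_width: 0.243
```

play_rows(
  commands=[
    {"travel":[0.0,0.1,0],"turn":[0,0,0],"hand":1},
    {"travel":[0.01,0.2,0],"turn":[0,0,0],"hand":1},
    {"travel":[0.01,0.3,0],"turn":[0,0,0],"hand":1},
    {"travel":[0.01,0.4,0],"turn":[0,0,0],"hand":1},
  ],
)

```text
time: 13.2
eef_pos: [0.5466, -0.0079, 0.0274]
tool_rot: [[0.028, 1.0, -0.0], [1.0, -0.028, -0.0], [-0.0, -0.0, -1.0]]
wrist_force: [2.1, -2.6, 0.1]
grip_width: 0.244
```

play_rows(
  commands=[
    {"travel":[0.0,0.1,0],"turn":[0,0,0],"hand":1},
    {"travel":[0.01,0.2,0],"turn":[0,0,0],"hand":1},
    {"travel":[0.01,0.3,0],"turn":[0,0,0],"hand":1},
    {"travel":[0.01,0.4,0],"turn":[0,0,0],"hand":1},
  ],
)

```text
time: 13.6
eef_pos: [0.5467, -0.0039, 0.0274]
tool_rot: [[0.028, 1.0, -0.0], [1.0, -0.028, -0.0], [-0.0, -0.0, -1.0]]
wrist_force: [2.4, -3.7, -1.0]
grip_width: 0.242
```

play_rows(
  commands=[
    {"travel":[0.0,0.1,0],"turn":[0,0,0],"hand":1},
    {"travel":[0.01,0.2,0],"turn":[0,0,0],"hand":1},
    {"travel":[0.01,0.3,0],"turn":[0,0,0],"hand":1},
    {"travel":[0.01,0.4,0],"turn":[0,0,0],"hand":1},
  ],
)

```text
time: 14.0
eef_pos: [0.5469, 0.0001, 0.0274]
tool_rot: [[0.028, 1.0, 0.0], [1.0, -0.028, 0.0], [0.0, 0.0, -1.0]]
wrist_force: [0.8, -3.9, -1.1]
grip_width: 0.248
```

play_rows(
  commands=[
    {"travel":[0.0,0.1,0],"turn":[0,0,0],"hand":1},
    {"travel":[0.01,0.2,0],"turn":[0,0,0],"hand":1},
    {"travel":[0.01,0.3,0],"turn":[0,0,0],"hand":1},
    {"travel":[0.01,0.4,0],"turn":[0,0,0],"hand":1},
  ],
)

```text
time: 14.4
eef_pos: [0.547, 0.0041, 0.0274]
tool_rot: [[0.028, 1.0, 0.0], [1.0, -0.028, -0.0], [-0.0, 0.0, -1.0]]
wrist_force: [2.7, -3.6, -1.1]
grip_width: 0.246
```

play_rows(
  commands=[
    {"travel":[0.0,0.1,0],"turn":[0,0,0],"hand":1},
    {"travel":[0.01,0.2,0],"turn":[0,0,0],"hand":1},
    {"travel":[0.01,0.3,0],"turn":[0,0,0],"hand":1},
    {"travel":[0.01,0.4,0],"turn":[0,0,0],"hand":1},
  ],
)

```text
time: 14.8
eef_pos: [0.547, 0.0066, 0.0275]
tool_rot: [[0.029, 1.0, 0.0], [1.0, -0.029, -0.002], [-0.002, 0.0, -1.0]]
wrist_force: [1.1, -7.6, -0.0]
grip_width: 0.241
```

The buffer has been touched (force rising from 3.6 to 7.6 N). I'll continue in fine steps.

play_rows(
  commands=[
    {"travel":[0.0,0.1,0],"turn":[0,0,0],"hand":1},
    {"travel":[0.0,0.2,0],"turn":[0,0,0],"hand":1},
    {"travel":[0.0,0.2,0],"turn":[0,0,0],"hand":1},
  ],
)

```text
time: 15.1
eef_pos: [0.5469, 0.0074, 0.0276]
tool_rot: [[0.03, 1.0, 0.0], [1.0, -0.03, -0.003], [-0.003, 0.0, -1.0]]
wrist_force: [2.0, -8.7, 1.4]
grip_width: 0.243
```

play_rows(
  commands=[
    {"travel":[0.0,0.1,0],"turn":[0,0,0],"hand":1},
    {"travel":[0.0,0.2,0],"turn":[0,0,0],"hand":1},
    {"travel":[0.0,0.2,0],"turn":[0,0,0],"hand":1},
  ],
)

```text
time: 15.4
eef_pos: [0.5468, 0.0083, 0.0277]
tool_rot: [[0.031, 1.0, 0.0], [1.0, -0.031, -0.004], [-0.004, 0.0, -1.0]]
wrist_force: [0.8, -9.7, 2.7]
grip_width: 0.244
```

play_rows(
  commands=[
    {"travel":[0.0,0.1,0],"turn":[0,0,0],"hand":1},
    {"travel":[0.0,0.15,0],"turn":[0,0,0],"hand":1},
    {"travel":[0.0,0.15,0],"turn":[0,0,0],"hand":1},
  ],
)

```text
time: 15.7
eef_pos: [0.5468, 0.0089, 0.0278]
tool_rot: [[0.031, 1.0, 0.0], [0.999, -0.031, -0.005], [-0.005, 0.0, -1.0]]
wrist_force: [0.5, -11.4, 2.5]
grip_width: 0.244
```

play_rows(
  commands=[
    {"travel":[0.0,0.1,0],"turn":[0,0,0],"hand":1},
    {"travel":[0.0,0.15,0],"turn":[0,0,0],"hand":1},
    {"travel":[0.0,0.15,0],"turn":[0,0,0],"hand":1},
  ],
)

```text
time: 16.0
eef_pos: [0.5468, 0.0097, 0.0279]
tool_rot: [[0.032, 0.999, 0.0], [0.999, -0.032, -0.006], [-0.006, 0.0, -1.0]]
wrist_force: [0.7, -13.5, 3.6]
grip_width: 0.243
```

```bash
python3 look.py st3.png
```

```text
16.1 [0.5468 0.0097 0.0279] [[ 0.032   0.9995  0.0001]
 [ 0.9995 -0.032  -0.0061]
 [-0.0061  0.0003 -1.    ]] [  0.2125 -13.4955   3.5892] 0.24160686520683616
```

View pics/st3.png

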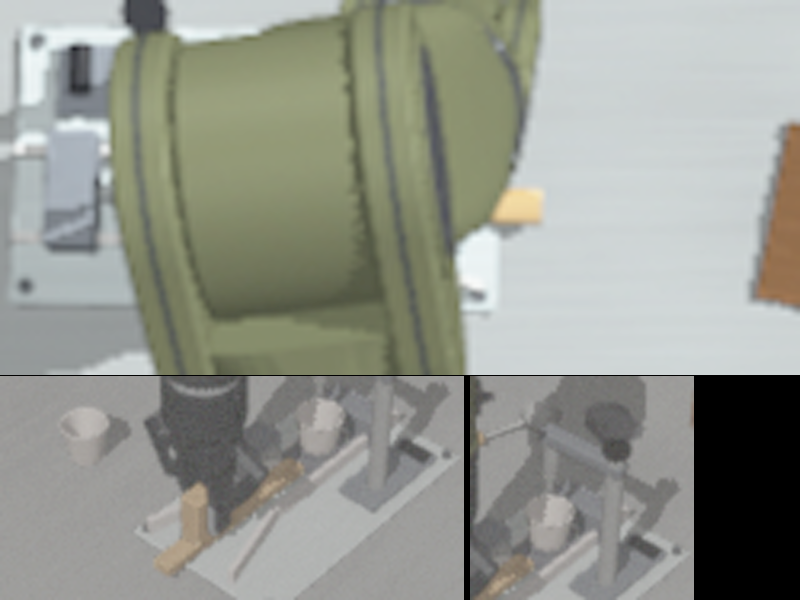

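The cup stands upright at the nozzle and the bar is behind the carrier, but the latch is hidden. By force the buffer is in about 4.5 mm, so I'll press slightly more, staying under 20 N.

play_rows(
  commands=[
    {"travel":[0.0,0.1,0],"turn":[0,0,0],"hand":1},
    {"travel":[0.0,0.15,0],"turn":[0,0,0],"hand":1},
    {"travel":[0.0,0.15,0],"turn":[0,0,0],"hand":1},
  ],
)

```text
time: 16.4
eef_pos: [0.5464, 0.0111, 0.0279]
tool_rot: [[0.032, 0.999, -0.001], [0.999, -0.032, -0.006], [-0.006, -0.0, -1.0]]
wrist_force: [0.7, -13.6, 2.8]
grip_width: 0.243
```

play_rows(
  commands=[
    {"travel":[0.0,0.05,0],"turn":[0,0,0],"hand":1},
    {"travel":[0.0,0.1,0],"turn":[0,0,0],"hand":1},
    {"travel":[0.0,0.1,0],"turn":[0,0,0],"hand":1},
  ],
)

```text
time: 16.7
eef_pos: [0.5463, 0.0115, 0.0279]
tool_rot: [[0.033, 0.999, -0.001], [0.999, -0.033, -0.007], [-0.007, -0.0, -1.0]]
wrist_force: [-0.3, -14.3, 3.6]
grip_width: 0.246
```

Movement of 1.4 mm with no rise in force, plus a lateral shift, points to the latch snapping. I'll back off gently and check that the force drops at once.

play_rows(
  commands=[
    {"travel":[0.0,-0.1,0],"turn":[0,0,0],"hand":1},
    {"travel":[0.0,-0.2,0],"turn":[0,0,0],"hand":1},
    {"travel":[0.0,-0.3,0],"turn":[0,0,0],"hand":1},
    {"travel":[0.0,-0.4,0],"turn":[0,0,0],"hand":1},
  ],
)

```text
time: 17.1
eef_pos: [0.5465, 0.0112, 0.0276]
tool_rot: [[0.03, 1.0, -0.001], [1.0, -0.03, -0.003], [-0.003, -0.001, -1.0]]
wrist_force: [0.2, -7.6, 1.4]
grip_width: 0.244
```

play_rows(
  commands=[
    {"travel":[0.0,-0.1,0],"turn":[0,0,0],"hand":1},
    {"travel":[0.0,-0.2,0],"turn":[0,0,0],"hand":1},
    {"travel":[0.0,-0.3,0],"turn":[0,0,0],"hand":1},
    {"travel":[0.0,-0.4,0],"turn":[0,0,0],"hand":1},
  ],
)

```text
time: 17.5
eef_pos: [0.5464, 0.01, 0.0272]
tool_rot: [[0.027, 1.0, -0.001], [1.0, -0.027, 0.001], [0.001, -0.001, -1.0]]
wrist_force: [-0.1, -2.2, 0.0]
grip_width: 0.243
```

play_rows(
  commands=[
    {"travel":[0.0,-0.3,0],"turn":[0,0,0],"hand":1},
    {"travel":[-0.02,-0.8,0],"turn":[0,0,0],"hand":1},
    {"travel":[-0.04,-1.5,0],"turn":[0,0,0],"hand":1},
    {"travel":[-0.08,-3,0],"turn":[0,0,0],"hand":1},
    {"travel":[-0.14,-5,0],"turn":[0,0,0],"hand":1},
    {"travel":[-0.2,-7.5,0],"turn":[0,0,0],"hand":1},
    {"travel":[-0.27,-10,0],"turn":[0,0,0],"hand":1},
    {"travel":[-0.33,-12,0],"turn":[0,0,0],"hand":1},
  ],
)

```text
time: 18.3
eef_pos: [0.5432, -0.1138, 0.0274]
tool_rot: [[0.03, 1.0, -0.0], [1.0, -0.03, -0.001], [-0.001, -0.0, -1.0]]
wrist_force: [0.4, 0.1, 0.0]
grip_width: 0.248
```

```bash
python3 look.py st4.png
```

```text
18.4 [ 0.543  -0.1165  0.0276] [[ 0.0348  0.9994  0.0002]
 [ 0.9994 -0.0348 -0.0038]
 [-0.0038  0.0003 -1.    ]] [ 0.5369 -0.7239 -0.7752] 0.24249872680855905
```

View pics/st4.png

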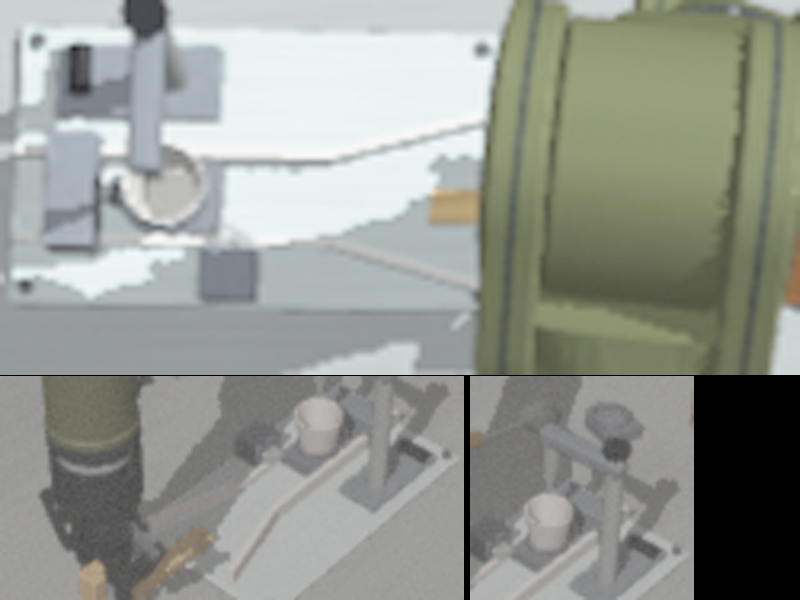

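Run:
```python
from h import *
import cv2
A=[(235+222/5,165+200/5)];print(back("top",A,.020))
g=lambda i:np.clip(255*(i/255.)**0.6,0,255).astype('uint8')
ts=[bot.read_camera("top") for _ in range(1)];s=bot.read_camera("scene")
a=cv2.resize(ts[0][185:230,250:290],None,fx=9.5,fy=9.5,interpolation=cv2.INTER_CUBIC)
b=cv2.resize(s[155:200,325:365],None,fx=9.5,fy=9.5,interpolation=cv2.INTER_CUBIC)
cv2.imwrite("pics/latch.png",g(np.hstack([a,b])))
```

```text
[[0.54720528 0.13489049 0.02      ]]
```

View pics/latch.png

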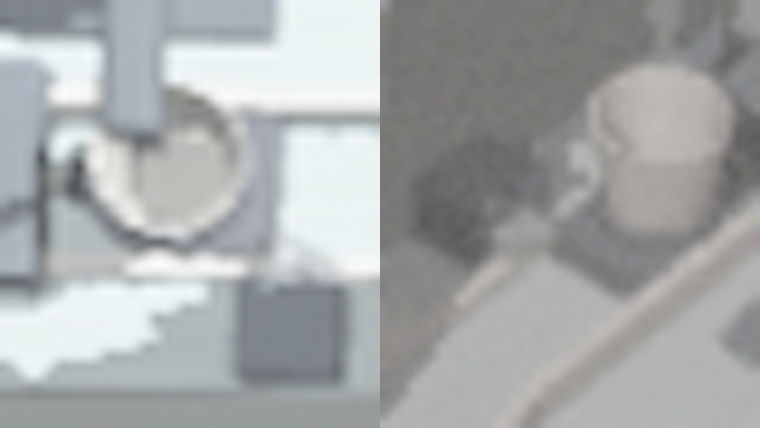

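The latch blade is out and protrudes into the channel directly behind the carrier's rear. The rear is at y ≈ 0.135, where the bar left it, so it did not spring back, and the cup is upright. Next is returning the stick.

play_rows(
  commands=[
    {"travel":[0,-0.5,1.5],"turn":[0,0,0],"hand":1},
    {"travel":[0,-2,4],"turn":[0,0,0],"hand":1},
    {"travel":[-0.3,-5,6],"turn":[0,0,-0.03],"hand":1},
    {"travel":[-0.7,-8.5,6],"turn":[0,0,-0.08],"hand":1},
    {"travel":[-1.2,-12,6],"turn":[0,0,-0.13],"hand":1},
    {"travel":[-1.8,-15.5,6],"turn":[0,0,-0.18],"hand":1},
    {"travel":[-2.3,-19,6],"turn":[0,0,-0.23],"hand":1},
    {"travel":[-2.7,-21.5,5],"turn":[0,0,-0.243],"hand":1},
  ],
)

```text
time: 19.3
eef_pos: [0.5174, -0.3274, 0.0784]
tool_rot: [[0.269, 0.963, 0.002], [0.963, -0.269, -0.002], [-0.001, 0.003, -1.0]]
wrist_force: [0.6, -0.4, -0.7]
grip_width: 0.247
```

play_rows(
  commands=[
    {"travel":[0,0,-1],"turn":[0,0,0],"hand":1},
    {"travel":[0,0,-2],"turn":[0,0,0],"hand":1},
    {"travel":[0,0,-2.5],"turn":[0,0,0],"hand":1},
    {"travel":[0,0,-2.5],"turn":[0,0,0],"hand":1},
    {"travel":[0,0,-2.5],"turn":[0,0,0],"hand":1},
  ],
)

```text
time: 19.8
eef_pos: [0.5174, -0.3241, 0.0524]
tool_rot: [[0.266, 0.964, 0.0], [0.964, -0.266, 0.001], [0.001, -0.0, -1.0]]
wrist_force: [-0.1, 0.5, -1.3]
grip_width: 0.242
```

play_rows(
  commands=[
    {"travel":[-0.1,-0.8,-0.5],"turn":[0,0,0],"hand":1},
    {"travel":[-0.15,-1.6,-1.2],"turn":[0,0,0],"hand":1},
    {"travel":[-0.15,-1.6,-1.8],"turn":[0,0,0],"hand":1},
    {"travel":[-0.15,-1.6,-2.3],"turn":[0,0,0],"hand":1},
    {"travel":[-0.15,-1.6,-2.6],"turn":[0,0,0],"hand":1},
    {"travel":[-0.15,-1.6,-2.6],"turn":[0,0,0],"hand":1},
  ],
)

```text
time: 20.4
eef_pos: [0.515, -0.3408, 0.0257]
tool_rot: [[0.267, 0.964, -0.001], [0.964, -0.267, 0.001], [0.001, -0.001, -1.0]]
wrist_force: [-0.6, 0.9, -1.7]
grip_width: 0.244
```

play_rows(
  commands=[
    {"travel":[0,0,-0.1],"turn":[0,0,0],"hand":1},
    {"travel":[0,0,-0.15],"turn":[0,0,0],"hand":1},
    {"travel":[0,0,-0.15],"turn":[0,0,0],"hand":1},
  ],
  force=50,
)

```text
time: 20.7
eef_pos: [0.5154, -0.3414, 0.025]
tool_rot: [[0.268, 0.964, 0.0], [0.964, -0.268, -0.0], [-0.0, 0.0, -1.0]]
wrist_force: [-0.2, 0.9, -0.9]
grip_width: 0.246
```

play_rows(
  commands=[
    {"travel":[0,0,-0.05],"turn":[0,0,0],"hand":0.4},
    {"travel":[0,0,-0.05],"turn":[0,0,0],"hand":0.3},
    {"travel":[0,0,-0.05],"turn":[0,0,0],"hand":0.1},
    {"travel":[0,0,-0.05],"turn":[0,0,0],"hand":-0.3},
    {"travel":[0,0,-0.05],"turn":[0,0,0],"hand":-1},
    {"travel":[0,0,-0.05],"turn":[0,0,0],"hand":-1},
    {"travel":[0,0,-0.05],"turn":[0,0,0],"hand":-1},
    {"travel":[0,0,-0.05],"turn":[0,0,0],"hand":-1},
  ],
)

```text
time: 21.5
eef_pos: [0.5153, -0.3414, 0.0244]
tool_rot: [[0.268, 0.964, 0.0], [0.964, -0.268, -0.0], [0.0, 0.0, -1.0]]
wrist_force: [-0.1, -0.9, -0.6]
grip_width: 1.001
```

play_rows(
  commands=[
    {"travel":[0,0,1],"turn":[0,0,0],"hand":-1},
    {"travel":[0,0,3],"turn":[0,0,0],"hand":-1},
    {"travel":[0,0,6],"turn":[0,0,0],"hand":-1},
    {"travel":[0,0,10],"turn":[0,0,0],"hand":-1},
    {"travel":[0,0,14],"turn":[0,0,0],"hand":-1},
    {"travel":[-3,0,18],"turn":[0,0,0],"hand":-1},
    {"travel":[-7,0,19],"turn":[0,0,0],"hand":-1},
    {"travel":[-10,0,20],"turn":[0,0,0],"hand":-1},
  ],
)

```text
time: 22.3
eef_pos: [0.4133, -0.3419, 0.2266]
tool_rot: [[0.269, 0.963, 0.001], [0.963, -0.269, -0.002], [-0.001, 0.002, -1.0]]
wrist_force: [0.0, -1.1, -0.7]
grip_width: 1.003
```

Run:
```python
from h import *
import cv2
t=bot.read_camera("top");s=bot.read_camera("scene");print(bot.get_obs()["time"],bot.get_obs()["eef_pos"])
g=lambda i:np.clip(255*(i/255.)**0.6,0,255).astype('uint8')
a=cv2.resize(t[160:275,230:490],None,fx=3,fy=3,interpolation=cv2.INTER_CUBIC)
b=cv2.resize(s[130:310,160:410],None,fx=1.4,fy=1.4,interpolation=cv2.INTER_CUBIC)
O=np.zeros((600,800,3),'uint8');O[:a.shape[0],:a.shape[1]]=g(a);O[346:346+b.shape[0],:b.shape[1]]=g(b)
d=cv2.resize(s[225:305,170:290],None,fx=3,fy=3,interpolation=cv2.INTER_CUBIC);O[350:590,360:720]=g(d)
cv2.imwrite("pics/fin.png",O)
```

```text
22.4 [ 0.41044644 -0.34277227  0.22673047]
```

View pics/fin.png

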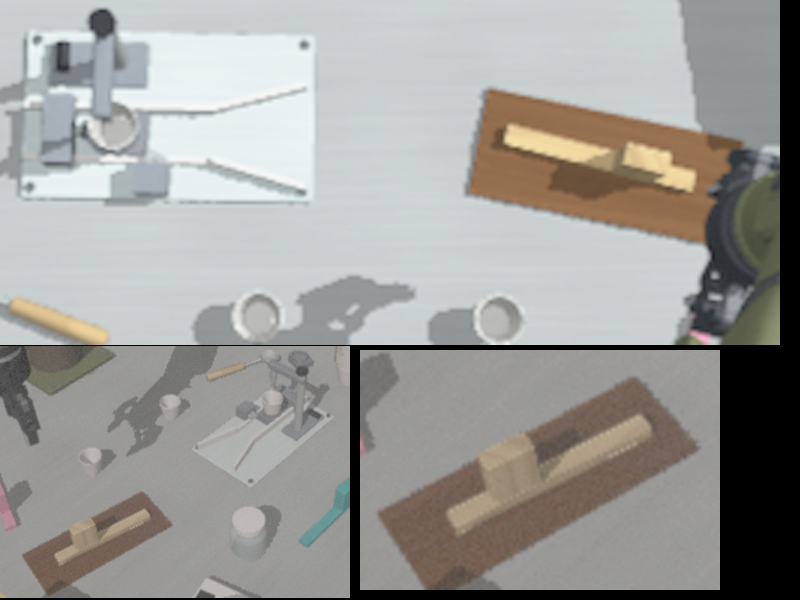

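The stick lies flat on the board, with its end at (505,135) and grip at (647,160). The carrier is latched with the cup upright at (112,127), and the gripper is clear. I'll hand in.

```bash
python3 -c "
from bench import bot
print(bot.close_job())"
```

```text
the job is handed in; nothing more can be done
None
```

The carrier with its cup is latched under the filling head, the stick is back on its board, and the job is handed in at 22.4 s of the 64 s allowed.

- **Push:** I pushed the carrier only with the stick. The highest wrist force reported at the end of a push move was 14.3 N. Force was read only at the end of each move, so peaks within a move were not seen.
- **Latch:** With the buffer in about 4.5–6 mm by feel, the stick moved 1.4 mm with no rise in force, and the force fell away when I backed off. A close crop then showed the blade out behind the carrier's rear. The rear measured y ≈ 0.135 m, which agrees with where the stick left it, so it had not sprung back.
- **Final picture:** The cup stands in the carrier and the stick lies flat on the dark board. The objects in view look undisturbed and the gripper is clear. The tray side of the table, with the spare carrier and the cup stack, was not re-checked.

**What disagreed or failed:** the two cameras differed by about 8 mm in x. I averaged them after checking against the stick's known position. One move call was refused because its rows left out the turn, and nothing moved.

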